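# Move the bayonet lid to the spice grinder and hold it half-way to its lock

## Robot

A 6-joint arm with a two-finger parallel gripper is mounted at the origin on the work surface. World frame = base frame: x ahead of the robot, y to its left, z up, the work surface at z = 0. Lengths are in m, angles in degrees, forces in N, time in s.
With the tool pointing down it reaches from about 0.4 to 0.825 m from the base axis. Payload 7 kg.
Tool frame: the origin (TCP) lies at the very end of the fingers, on their centre line; the grasp point (between the pads) lies 19 mm behind it (r.hold_point_z is the distance from the TCP to the grasp point, in m); z points along the fingers, y is the line along which they close (so a half turn about z gives the same grasp; the last joint's range is limited). The gripper opens to 88 mm and grips with 3 to 60 N. Pads are 19 mm wide; open, the fingers measure 130 mm over their backs; the gripper's body (78 mm by 193 mm) begins 47 mm behind the grasp point.
Start: joints at [-59.696, 20.546, 0.682, 0, -70.136, -16.507], TCP at [0.161, -0.656, 0.227] pointing down, gripper open.
Joint ranges: [-176.03, 176.03], [-82.01, 121.73], [-58.28, 71.71], [-173.87, 95.51], [-174.79, -0.11], [-173.66, 173.66]. Speed limits (degrees/s): [136.94, 136.94, 172.46, 180, 180, 180].

## Interface

Orientations are given as [roll, pitch, yaw] about the fixed x, y, z axes, in that order (R = Rz(yaw) Ry(pitch) Rx(roll)).
In Python, from plant import telemetry, vision, workorder, r gives the robot as it stands.
- The arm moves only by the tool move_arm, never from a script. Its argument "plan" is a list of rows, each a list of 7 numbers: the opening, from -1 (shut) to 1 (fully open), so that 0 is half open, then the shift along the world's x, y, z in m, then the turn, a rotation vector about the world's x, y, z in degrees. In form: [[fingers, dx, dy, dz, ax, ay, az], ...]. A call has 1 to 20 rows; each row shifts and turns the commanded pose from where the row before left it; what a row does not reach is not made up. A row lasts 1/8 s, in which the tool goes at most 62.5 mm and 10.7 degrees, less where a joint would pass 70% of its speed; a pose out of reach is approached as far as the arm can. A call is refused whole if a number of a shift passes 0.0625 or a number of a turn 10.7, either way. A call with a gripper value outside its range is refused whole. The fingers move at their own pace and stop on an object; "force" is the grip in N (left out, the last holds). Time passes only in rows, so rows that do not move let the fingers close. It gives the time, the measured TCP pose, the force, the opening and the grip force at its end, in the units of the state.
- telemetry.get_state(): the state, without advancing time (a new reading comes with each control period).
- vision.capture(name): name is "scene" or "top" or "wrist"; returns a dict with "img" (400x640x3 uint8, red, green, blue), "depth" (400x640 float32, m along the optical axis (not along the pixel's ray), 0 where there is no reading), "intrinsics" (3x3 intrinsics, pixels), "R" (3x3) and "t" (3): a world point X has camera coordinates R X + t. Camera axes: x right, y down, z forward; pixel columns grow to the right and rows downward; lengths in m; the calibration is good to about 2 mm. A picture is of the moment at which its call begins.
- workorder.close_job(): hands the job in; it is judged then, once.
The state is a dict: "time_s": time; "joints": joint angles; "qd": joint speeds; "joint_torque": joint torques, N m; "tcp_pos": TCP position; "eef_rot": TCP orientation; "contact_force": force on the tool from outside, world axes, zero at the start; "moment": the same for the moment, N m; "gripper_width": finger opening in m; "gripper_force": force on a finger pad.
Only numpy, scipy, OpenCV 4.12 (cv2) and the standard library are available. Lean on these libraries where they do the work, as an engineer would, in place of code of your own. Each camera call takes 0.05 s, during which the arm holds its last target. There are 200 camera calls.

## Task

Free the lid from the glass storage cup: turn it anticlockwise, past its click, until its lugs stand at the cup's notches, and lift it out. Set it on the spice grinder with its lugs in the grinder's notches so that it sits fully down, then twist it clockwise half-way to where it would click locked (about 45 degrees, to the long ribs), never reaching the click. Hold it there, steady against the return spring: finish with the gripper still holding the lid, and leave the other things on the counter where they are.

Things in the scene. Friction and masses are not known exactly. Their poses are not given: they have to be found in the camera images.
- lid_grip (a point): Centre of the grip bar of the loose bayonet lid. The upright steel bar is 60 mm long (x), 16 wide (y), 36 high (18 up and 18 down from this point), on a black disc 88 mm wide, 8 thick, whose underside is 26 mm below this point. z is up. At the start the lid sits on the storage cup, its x 48 to 58 degrees clockwise (from above) of the cup's x.
- lid: The same lid (0.11 to 0.23 kg), origin at the centre of the disc's underside, same axes. Below the disc a plug, 63 mm wide tapering to 54, goes down 16 mm; on it two round lugs 12 mm in diameter along +x and -x reach 38 mm from the axis, their underside 14 mm below the disc. It is the same after a half turn.
- grinder_mouth (a point): Centre of the spice grinder's rim, 130 mm above the counter; x runs along the two notches, z up. The opening is 66 mm wide; the notches, 20 mm wide, at its edge along +x and -x (bright dots outside) let in the lugs with 4 mm to spare on each side. Seated, the disc lies on the rim: the lid's grip point is 26 mm above this point.
- grinder: The fixed spice grinder, origin under its centre, black collar 94 mm wide; same axes as its rim. Clockwise from above, the lugs run under the rim. Long ribs outside the collar, 45 degrees clockwise of the notches, mark half-way; pairs of short ribs at 90 mark the lock. Its click is first felt near 63 degrees. Anticlockwise, stops hold the lid 5 degrees past the notches.
- cup_mouth (a point): Centre of the rim of the glass storage cup, fixed in a steel clamp, rim 95 mm above the counter; same opening and notches (20 mm wide along +x and -x, bright dots outside), z up. The lid starts here, behind a light spring click (about 0.2 N m) near 30 degrees clockwise of the notches; stops hold it 5 degrees anticlockwise of them. With its x along this x within 5 degrees it lifts straight out.
- drive_ring (a joint): Spring-loaded ring in the grinder's collar, pushed round by the seated lid's lugs: 0 at rest, growing clockwise from above, rad. It starts to move once the lid is about 0.12 rad clockwise of the notches, then follows the lid, so about 0.67 is half-way. Its spring (0.03 N m at rest, 0.09 at half-way) turns the lid back if let go.
- ramekin: Bystander, to be left alone: white ramekin, 80 mm wide, 45 high; origin at the centre of its underside
- jar_small: Bystander, to be left alone: small closed jar, 60 mm wide, 85 high; origin at the centre of its underside
- jar_big: Bystander, to be left alone: big closed jar, 80 mm wide, 130 high; origin at the centre of its underside
- pepper_mill: Bystander, to be left alone: wooden pepper mill, 52 mm wide, 140 high; origin at the centre of its underside
- oil_bottle: Bystander, to be left alone: oil bottle, 60 mm wide, 165 high; origin at the centre of its underside
- mug: Bystander, to be left alone: mug, 80 mm wide, 90 high, handle at its +y; origin at the centre of its underside
- spoon: Bystander, to be left alone: wooden spoon lying along its x; origin at the centre of its underside
Mind the look-alikes: they are no part of the job. What is shaped like the lid but purple or red is not meant.

How it is judged:
By the outcome, as a careful person would: the job done as asked, in the order asked, and still so for the second after the job is handed in, while the arm keeps its last pose, push and grip.
It also fails if it takes over 48 s, if anything falls off the work surface, if the arm or the gripper's body presses on something with over 40 N, if the wrist force passes 120 N, or if a joint passes its speed limit or range.

## Working session

There is one attempt and no reset: what is moved stays moved. The work goes in short steps, Python scripts to look and compute and a tool call to move; the robot and the scene stay as the last step left them, time stands still between calls to the robot, and variables do not carry over. Pictures are saved under pics/ and viewed, at most 10 in all, crops included, and the job is handed in when it is done.

Besides the shell and the picture viewer there is one more tool, called after "Emit:" as name(argument=value, ...) on one line, values as JSON. move_arm: Moves the arm, as the interface text tells. Its arguments: {"type":"object","properties":{"plan":{"type":"array"},"force":{"type":"number"}},"required":["plan"]}

```bash
mkdir -p pics; python3 - <<'E'
from plant import telemetry, vision, r
import cv2, numpy as np, pickle
for n in("scene","top"):
    c=vision.capture(n); pickle.dump(c,open(n+".pkl","wb")); cv2.imwrite(f"pics/{n}0.png",c["img"][:,:,::-1])
    print(n,c["intrinsics"].tolist(),(-c["R"].T@c["t"]).round(3),c["R"].round(3).tolist())
s=telemetry.get_state(); print(s, r.hold_point_z)
E
```

```text
scene [[397.37593602152185, 0.0, 318.3288762980034], [0.0, 397.37593602152185, 200.71546825418085], [0.0, 0.0, 1.0]] [ 1.058 -0.537  0.774] [[0.703, 0.711, -0.005], [0.479, -0.479, -0.736], [-0.526, 0.515, -0.677]]
top [[389.5438022542969, 0.0, 322.92228517468425], [0.0, 389.5438022542969, 200.50383148287116], [0.0, 0.0, 1.0]] [ 0.372 -0.017  1.184] [[0.002, -1.0, -0.016], [-0.99, 0.001, -0.138], [0.138, 0.016, -0.99]]
{'time_s': 0.1, 'joints': array([-5.96956336e+01,  2.05883514e+01,  6.40162804e-01, -1.61975745e-02,
       -7.01343426e+01, -1.65078296e+01]), 'qd': array([ 0.0082492 , -0.11689811,  0.14290669,  0.1165877 ,  0.02352894,
        0.05610487]), 'joint_torque': array([-1.82199481e-03, -5.84165061e+01,  2.93750829e+01,  7.01551750e+00,
        1.01748412e-02, -5.50478660e-05]), 'tcp_pos': array([ 0.16085336, -0.65512818,  0.22571834]), 'eef_rot': array([ 1.79916544e+02, -8.85297331e-03, -1.66208972e+02]), 'contact_force': array([ 0.25417537, -0.14310653, -0.17583263]), 'moment': array([ 0.04749312,  0.04758351, -0.01672347]), 'gripper_force': 0.0, 'gripper_width': 0.08758006360278653} 0.0188
```

View pics/scene0.png

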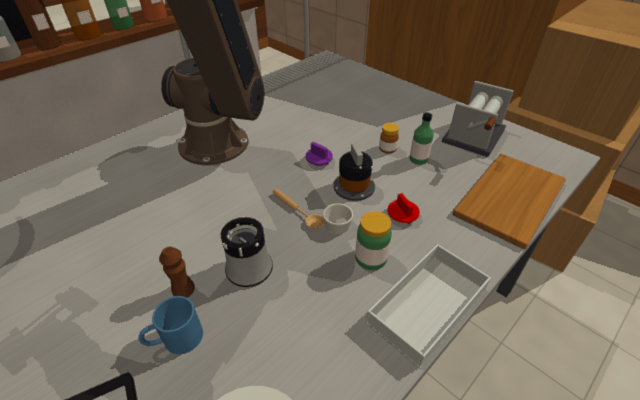

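View pics/top0.png

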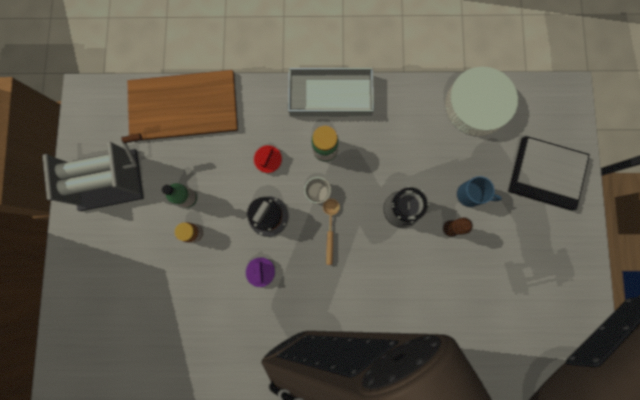

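The scene view shows the lid (steel bar) on the cup near (355,165) and the black-collared grinder near (245,240). In the top view they are at (267,213) and (408,206). Purple and red look-alikes are at (260,272) and (267,158).

```bash
cat > h.py <<'E'
import cv2, numpy as np
def cast(c,uv,z):
    uv=np.atleast_2d(np.array(uv,float)); C=-c["R"].T@c["t"]
    d=np.c_[uv,np.ones(len(uv))]@np.linalg.inv(c["intrinsics"]).T@c["R"]
    return C+d*((z-C[2])/d[:,2])[:,None]
def proj(c,X):
    p=(c["R"]@np.atleast_2d(X).T).T+c["t"]; p=p@c["intrinsics"].T; return p[:,:2]/p[:,2:]
E
python3 - <<'E'
import pickle; from h import *
c=pickle.load(open("top.pkl","rb")); im=c["img"]; g=im.max(2).astype(int)
# bar: bright in lid
for nm,(u,v),R in(("lid",(266,213),13),):
    yy,xx=np.mgrid[:400,:640]; m=((xx-u)**2+(yy-v)**2<R*R)&(g>90)
    n,l,st,ce=cv2.connectedComponentsWithStats(m.astype(np.uint8)); k=1+st[1:,4].argmax()
    pts=np.argwhere(l==k)[:,::-1]; P=cast(c,pts,.139); q=P[:,:2]
    rect=cv2.minAreaRect((q*1000).astype(np.float32)); w,V=np.linalg.eigh(np.cov(q.T))
    print("bar",len(pts),q.mean(0),rect,np.degrees(np.arctan2(V[1,1],V[0,1])), np.median(c["depth"][l==k]))
# dark masks
for nm,(u,v),z in(("lid",(266,213),.103),("gr",(408,206),.130)):
    m=((abs(np.mgrid[:400,:640][1]-u)<30)&(abs(np.mgrid[:400,:640][0]-v)<30)&(g<50)).astype(np.uint8)
    n,l,st,ce=cv2.connectedComponentsWithStats(m); k=1+st[1:,4].argmax()
    (cx,cy),rr=cv2.minEnclosingCircle(np.argwhere(l==k)[:,::-1].astype(np.float32)); print(nm,cx,cy,rr,cast(c,(cx,cy),z),st[k])
a=cv2.resize(im[175:250,225:310],None,fx=5,fy=5);b=cv2.resize(im[175:250,365:450],None,fx=5,fy=5)
cv2.imwrite("pics/crop1.png",cv2.resize(np.hstack([a,b]),(800,353))[:,:,::-1])
E
```

```text
bar 104 [0.48917643 0.16899423] ((489.3605041503906, 168.9791717529297), (13.942797660827637, 55.35066604614258), 59.11130905151367) 149.6797732340236 1.0547049
lid 267.0454406738281 215.63986206054688 20.093740463256836 [[0.47922284 0.15637838 0.103     ]] [248 198  40  36 865]
gr 407.65447998046875 207.05284118652344 20.08185577392578 [[ 0.49996579 -0.23019384  0.13      ]] [392 188  36  39 624]
```

View pics/crop1.png

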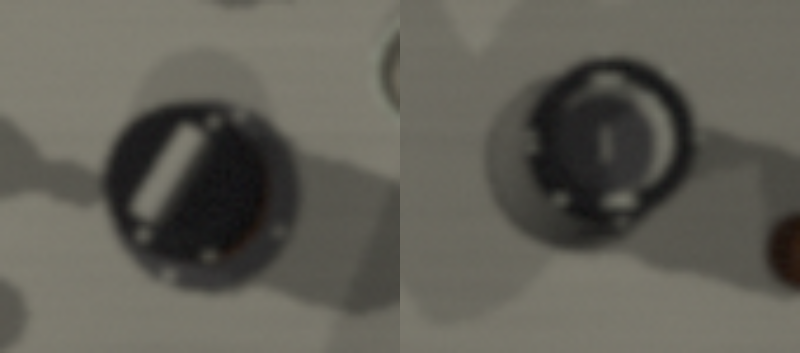

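The crop shows the bar centred on the black lid, with its yaw about -30° (or 150°). In the right-hand crop the grinder's notches run roughly along world x, at (607,75) and (620,200). I'll take a near look over the grinder on the way.

Emit:
move_arm(plan=[[1, 0.0375, 0.047, 0.009, 0, 0, 10], [1, 0.0375, 0.047, 0.009, 0, 0, 10], [1, 0.0375, 0.047, 0.009, 0, 0, 10], [1, 0.0375, 0.047, 0.009, 0, 0, 10], [1, 0.0375, 0.047, 0.009, 0, 0, 10], [1, 0.0375, 0.047, 0.009, 0, 0, 10], [1, 0.0375, 0.047, 0.009, 0, 0, 10], [1, 0.0375, 0.047, 0.009, 0, 0, 10], [1, 0.0375, 0.047, 0.009, 0, 0, 10], [1, 0, 0, 0, 0, 0, 0], [1, 0, 0, 0, 0, 0, 0]])

```text
time_s: 1.48
tcp_pos: [0.4982, -0.2322, 0.3071]
eef_rot: [179.9, 0.0, -76.2]
contact_force: [-0.4, -0.4, 0.6]
gripper_width: 0.0875
gripper_force: 0.0
```

```bash
python3 - <<'E'
from plant import telemetry, vision
import pickle; from h import *
c=vision.capture("wrist"); pickle.dump(c,open("w1.pkl","wb")); cv2.imwrite("pics/w1.png",c["img"][:,:,::-1])
s=telemetry.get_state(); print(s["tcp_pos"],s["eef_rot"],s["joints"].round(1),-c["R"].T@c["t"],c["R"].round(3)); print(proj(c,[[.5,-.23,.13]]))
E
```

```text
[ 0.49784426 -0.23277707  0.30711264] [ 1.79946955e+02  2.35007402e-02 -7.62639987e+01] [ -4.6   6.2  -7.7  -0.  -76.1  18.4] [ 0.51456731 -0.2958924   0.46658091] [[-0.971 -0.24   0.002]
 [-0.232  0.941  0.249]
 [-0.061  0.241 -0.969]]
[[318.57708499 180.49912751]]
```

View pics/w1.png

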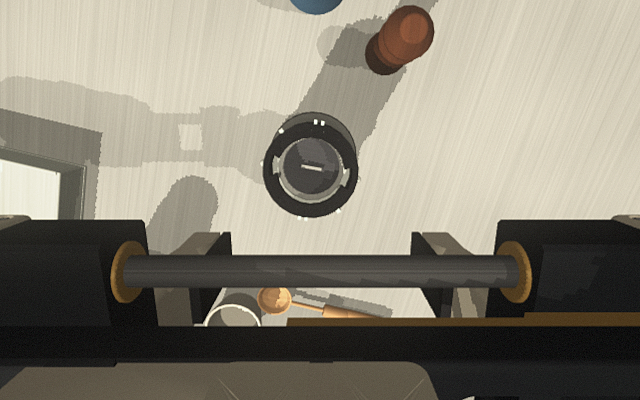

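The grinder is centred near (310,170) with notches at left (278,165) and right (346,178). I'll zoom in and measure.

```bash
python3 - <<'E'
import pickle; from h import *
c=pickle.load(open("w1.pkl","rb")); im=c["img"]; print(c["intrinsics"][0,0])
g=im.max(2)
S=6;u0,v0=250,105
cv2.imwrite("pics/w1c.png",cv2.resize(im[v0:v0+95+25-20,u0:u0+120],None,fx=S,fy=S,interpolation=cv2.INTER_CUBIC)[:,:,::-1])
m=np.zeros(g.shape,np.uint8); m[105:225,255:365]=(g[105:225,255:365]>200)
n,l,st,ce=cv2.connectedComponentsWithStats(m)
for k in range(1,n):
    if st[k,4]<80: print(ce[k].round(1),st[k,4],cast(c,ce[k],.13)[0].round(4))
m=np.zeros(g.shape,np.uint8); m[105:225,255:365]=(g[105:225,255:365]<55)
n,l,st,ce=cv2.connectedComponentsWithStats(m); k=1+st[1:,4].argmax(); mm=(l==k).astype(np.uint8)
cs,h=cv2.findContours(mm,cv2.RETR_CCOMP,cv2.CHAIN_APPROX_NONE)
for q,hh in zip(cs,h[0]):
    if len(q)>60:
        P=cast(c,q[:,0],.13)[:,:2]*1000; print(hh[3],len(q),cv2.fitEllipse(P.astype(np.float32)),cv2.minEnclosingCircle(P.astype(np.float32)))
E
```

```text
344.74738267425477
[255.2 115.8] 6 [ 0.5733 -0.2763  0.13  ]
[267.  117.5] 2 [ 0.5621 -0.2775  0.13  ]
[277. 116.] 1 [ 0.5532 -0.2811  0.13  ]
[284.7 118.3] 7 [ 0.5456 -0.2808  0.13  ]
[262. 118.] 1 [ 0.5666 -0.2759  0.13  ]
[274. 118.] 1 [ 0.5555 -0.2786  0.13  ]
[276. 120.] 1 [ 0.5533 -0.2773  0.13  ]
[278.7 125.3] 17 [ 0.5498 -0.2731  0.13  ]
[315.  121.5] 12 [ 0.5169 -0.2848  0.13  ]
[322.1 122.6] 14 [ 0.5101 -0.2854  0.13  ]
[262. 122.] 1 [ 0.5659 -0.2723  0.13  ]
[266. 123.] 1 [ 0.562  -0.2723  0.13  ]
[261. 124.] 1 [ 0.5664 -0.2702  0.13  ]
[272. 127.] 1 [ 0.5557 -0.27    0.13  ]
[256.1 131.9] 10 [ 0.5695 -0.2618  0.13  ]
[265. 128.] 1 [ 0.562  -0.2674  0.13  ]
[280.6 130.4] 16 [ 0.547  -0.2688  0.13  ]
[273.3 134. ] 3 [ 0.5531 -0.2638  0.13  ]
[259. 135.] 1 [ 0.5663 -0.2596  0.13  ]
[255.  139.5] 6 [ 0.5692 -0.2545  0.13  ]
[270.1 141. ] 11 [ 0.5547 -0.2565  0.13  ]
[263. 139.] 1 [ 0.5618 -0.2568  0.13  ]
[265. 141.] 1 [ 0.5595 -0.2554  0.13  ]
[267. 147.] 1 [ 0.5565 -0.2502  0.13  ]
[265.5 149.5] 2 [ 0.5574 -0.2475  0.13  ]
[263.4 155. ] 5 [ 0.5583 -0.2417  0.13  ]
[277.8 15
[... 299 characters left out ...]
.4781 -0.2455  0.13  ]
[274.5 171. ] 2 [ 0.5445 -0.2289  0.13  ]
[261.3 176. ] 7 [ 0.5562 -0.2208  0.13  ]
[284.8 187.8] 30 [ 0.531  -0.2147  0.13  ]
[263. 182.] 1 [ 0.5533 -0.2153  0.13  ]
-1 323 ((509.7467956542969, -236.686279296875), (90.95275115966797, 93.11219024658203), 154.60855102539062) ((510.3868408203125, -237.68362426757812), 47.659061431884766)
0 70 ((516.4371337890625, -197.04983520507812), (9.782130241394043, 16.511371612548828), 106.62323760986328) ((517.3093872070312, -198.09353637695312), 9.65162181854248)
0 217 ((510.20245361328125, -237.48802185058594), (65.75006866455078, 74.0735092163086), 92.84078216552734) ((510.3428649902344, -239.8006591796875), 39.779747009277344)
```

View pics/w1c.png

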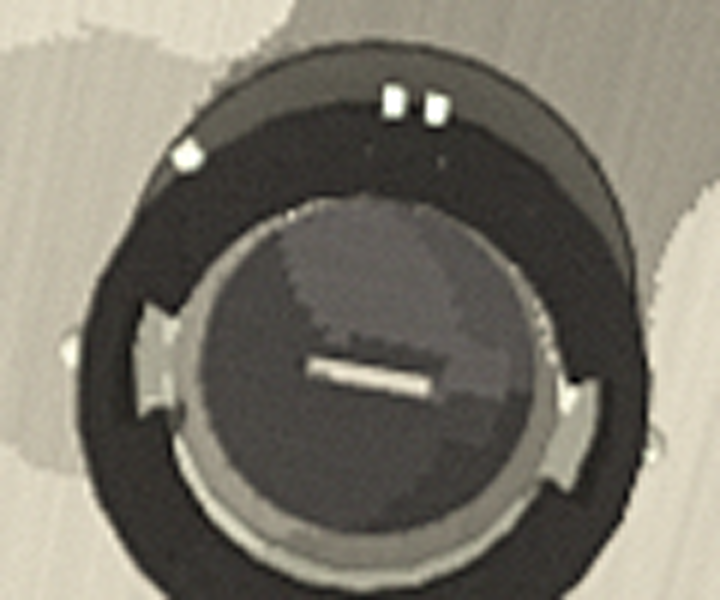

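The zoom shows the notches at crop (155,358) and (578,435), their dots at (70,350) and (655,443), and a clean collar ring. The grinder centre is about (0.510,-0.237). Next, the lid, in the same viewing geometry.

Emit:
move_arm(plan=[[1, -0.001, 0.05, 0, 0, 0, 5.7], [1, -0.001, 0.05, 0, 0, 0, 5.7], [1, -0.001, 0.05, -0.005, 0, 0, 5.7], [1, -0.001, 0.05, -0.005, 0, 0, 5.7], [1, -0.001, 0.05, -0.005, 0, 0, 5.7], [1, -0.001, 0.05, -0.005, 0, 0, 5.7], [1, -0.001, 0.05, -0.005, 0, 0, 5.7], [1, -0.001, 0.05, -0.01, 0, 0, 5.7], [1, 0, 0, 0, 0, 0, 0], [1, 0, 0, 0, 0, 0, 0]])

```text
time_s: 2.78
tcp_pos: [0.4904, 0.1663, 0.2724]
eef_rot: [180.0, 0.0, -30.7]
contact_force: [0.6, -0.4, 0.4]
gripper_width: 0.0873
gripper_force: 0.0
```

```bash
python3 - <<'E'
from plant import telemetry, vision
import pickle; from h import *
w=pickle.load(open("w1.pkl","rb"))
for a,b in(((261.7,163.3),(359.2,178.8)),((275.8,164.7),(346.3,177.5))):
    P=cast(w,[a,b],.13); d=P[0]-P[1]; print("notch",P[:,:2].round(4).tolist(),P.mean(0),np.degrees(np.arctan2(d[1],d[0])),np.hypot(*d[:2]))
c=vision.capture("wrist"); pickle.dump(c,open("w2.pkl","wb"))
s=telemetry.get_state(); print(s["tcp_pos"],s["eef_rot"],s["joints"].round(1)); 
p=proj(c,[[.489,.169,.139]])[0]; print(p)
u0,v0=int(p[0])-65,max(0,int(p[1])-55)
cv2.imwrite("pics/w2c.png",cv2.resize(c["img"][v0:v0+115,u0:u0+130],None,fx=5,fy=5,interpolation=cv2.INTER_CUBIC)[:,:,::-1]); print(u0,v0)
E
```

```text
notch [[0.5583, -0.2333], [0.4612, -0.2413]] [ 0.50976818 -0.23733291  0.13      ] 4.698541078158257 0.09739946263398687
notch [[0.5446, -0.2353], [0.474, -0.2395]] [ 0.50929615 -0.23741285  0.13      ] 3.42477362195628 0.07069399023349549
[0.49055814 0.16608721 0.27267797] [ 1.79988877e+02 -5.00275662e-03 -3.07422952e+01] [ 40.4   4.  -14.7   0.  -71.4  18.8]
[319.629007   191.92927855]
254 136
```

View pics/w2c.png

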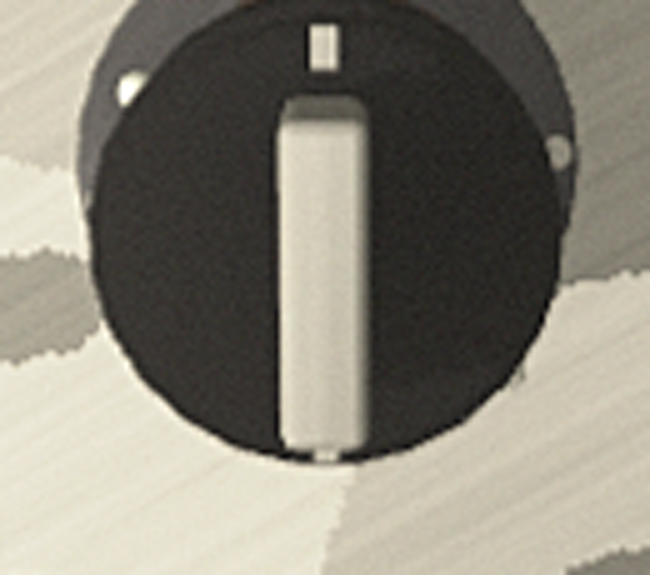

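The bar lies along the image vertical, centred at crop (324,285). The lid end mark is at (324,48), and a cup notch dot shows at (130,90).

```bash
python3 - <<'E'
import pickle; from h import *
c=pickle.load(open("w2.pkl","rb")); f=lambda x,y:(254+x/5-.4,136+y/5-.4)
print("bar top",cast(c,f(324,285),.139)); e=cast(c,[f(324,450),f(324,118)],.139); d=e[1]-e[0]; print(np.hypot(*d[:2]),np.degrees(np.arctan2(d[1],d[0])))
g=c["img"].max(2); m=np.zeros(g.shape,np.uint8); m[120:250,254:384]=g[120:250,254:384]<52
n,l,st,ce=cv2.connectedComponentsWithStats(m); k=1+st[1:,4].argmax(); q=cv2.findContours((l==k).astype(np.uint8),0,1)[0][0]
P=cast(c,cv2.convexHull(q)[:,0],.103)[:,:2].astype(np.float32)*1000; o=cv2.minEnclosingCircle(P); print("disc",o)
m=np.array([*o[0],0])/1000
for uv in(f(132,90),f(558,152)):
  for z in(.095,.085):
    d=cast(c,uv,z)[0]-[.489,.169,0]; print(uv,z,np.hypot(*d[:2]),np.degrees(np.arctan2(d[1],d[0])))
E
```

```text
bar top [[0.48903028 0.17023024 0.139     ]]
0.05960685789087824 -30.75266001056697
disc ((490.2763366699219, 168.9453125), 46.779319763183594)
(280.0, 153.6) 0.095 0.04783491060527601 23.396282604079715
(280.0, 153.6) 0.085 0.04809411416369463 25.38121703157145
(365.20000000000005, 166.0) 0.095 0.04756545632359394 -101.17251073053731
(365.20000000000005, 166.0) 0.085 0.048318414011378555 -103.45510809417223
```

Emit:
move_arm(plan=[[1, -0.0013, 0.0037, -0.04, 0, 0, 0], [1, 0, 0, -0.04, 0, 0, 0], [1, 0, 0, -0.04, 0, 0, 0], [1, 0, 0, -0.03, 0, 0, 0], [1, 0, 0, -0.0155, 0, 0, 0], [1, 0, 0, 0, 0, 0, 0], [-1, 0, 0, 0, 0, 0, 0], [-1, 0, 0, 0, 0, 0, 0], [-1, 0, 0, 0, 0, 0, 0], [-1, 0, 0, 0, 0, 0, 0], [-1, 0, 0, 0, 0, 0, 0], [-1, 0, 0, 0, 0, 0, 0]], force=40)

```text
time_s: 4.32
tcp_pos: [0.4891, 0.1713, 0.1071]
eef_rot: [-180.0, 0.0, -30.6]
contact_force: [-0.2, -0.2, 0.0]
gripper_width: 0.0332
gripper_force: 0.0
```

```bash
python3 - <<'E'
from plant import telemetry
s=telemetry.get_state()
for k in("tcp_pos","eef_rot","contact_force","moment","gripper_width","gripper_force"): print(k,s[k])
E
```

```text
tcp_pos [0.48914607 0.17126235 0.10707342]
eef_rot [-1.79999117e+02  7.36371309e-05 -3.05959619e+01]
contact_force [-0.19601739 -0.16380471  0.04805038]
moment [-0.03085426  0.17585687 -0.01049941]
gripper_width 0.03323677807730435
gripper_force 0.0
```

Emit:
move_arm(plan=[[-1, 0, -0.001, 0, 0, 0, 0], [-1, 0, 0, 0, 0, 0, 0], [-1, 0, 0, 0, 0, 0, 0], [-1, 0, 0, 0, 0, 0, 0], [-1, 0, 0, 0, 0, 0, 0]])

```text
time_s: 4.95
tcp_pos: [0.4891, 0.1701, 0.107]
eef_rot: [180.0, 0.0, -30.6]
contact_force: [-1.4, -0.9, 0.1]
gripper_width: 0.0157
gripper_force: 40.0
```

```bash
cat > st.py <<'E'
from plant import telemetry
s=telemetry.get_state()
for k in("tcp_pos","eef_rot","contact_force","moment","gripper_width","gripper_force"): print(k,s[k])
E
python3 st.py
```

```text
tcp_pos [0.48905023 0.17005735 0.10701522]
eef_rot [ 1.79983942e+02  4.25199965e-03 -3.06054340e+01]
contact_force [-1.44005405 -0.85392875  0.11016803]
moment [-0.32300626  0.2010475  -0.00140078]
gripper_width 0.015700409286546348
gripper_force 39.99994218349457
```

Emit:
move_arm(plan=[[-1, 0, 0, 0, 0, 0, 5], [-1, 0, 0, 0, 0, 0, 5], [-1, 0, 0, 0, 0, 0, 5], [-1, 0, 0, 0, 0, 0, 5], [-1, 0, 0, 0, 0, 0, 5], [-1, 0, 0, 0, 0, 0, 5], [-1, 0, 0, 0, 0, 0, 5], [-1, 0, 0, 0, 0, 0, 5], [-1, 0, 0, 0, 0, 0, 5], [-1, 0, 0, 0, 0, 0, 5], [-1, 0, 0, 0, 0, 0, 4], [-1, 0, 0, 0, 0, 0, 0], [-1, 0, 0, 0, 0, 0, 0]])

```text
time_s: 6.58
tcp_pos: [0.4892, 0.1703, 0.107]
eef_rot: [-180.0, -0.0, 23.3]
contact_force: [0.9, -0.2, -1.6]
gripper_width: 0.016
gripper_force: 40.0
```

```bash
python3 st.py
```

```text
tcp_pos [0.48920709 0.17028883 0.10702549]
eef_rot [-1.79994865e+02 -9.52478057e-03  2.33114566e+01]
contact_force [ 0.90468099 -0.22839503 -1.61183373]
moment [-0.11926953  0.01840865  0.02349977]
gripper_width 0.01596419494807356
gripper_force 39.999842047691345
```

Emit:
move_arm(plan=[[-1, 0, 0, 0.003, 0, 0, 0], [-1, 0, 0, 0.003, 0, 0, 0], [-1, 0, 0, 0, 0, 0, 0]])

```text
time_s: 6.95
tcp_pos: [0.4893, 0.1703, 0.1134]
eef_rot: [-180.0, -0.0, 23.4]
contact_force: [1.0, 0.1, -1.0]
gripper_width: 0.0158
gripper_force: 40.0
```

```bash
python3 st.py
```

```text
tcp_pos [0.48928724 0.17033013 0.11338373]
eef_rot [-1.79990868e+02 -3.23823255e-02  2.33871064e+01]
contact_force [ 1.00645227  0.13611258 -0.99370791]
moment [-0.08867121  0.12174205  0.00481619]
gripper_width 0.015824939281617708
gripper_force 39.99973654747009
```

Emit:
move_arm(plan=[[-1, 0, 0, 0.02, 0, 0, 0], [-1, 0, 0, 0.03, 0, 0, 0], [-1, 0, 0, 0.04, 0, 0, 0], [-1, 0, 0, 0.04, 0, 0, 0], [-1, 0, 0, 0, 0, 0, 0], [-1, 0.002, -0.04, 0, 0, 0, -2], [-1, 0.002, -0.04, 0, 0, 0, -2], [-1, 0.002, -0.04, 0, 0, 0, -2], [-1, 0.002, -0.04, 0, 0, 0, -2], [-1, 0.002, -0.04, 0, 0, 0, -2], [-1, 0.002, -0.04, 0, 0, 0, -2], [-1, 0.002, -0.04, 0, 0, 0, -2], [-1, 0.002, -0.04, 0, 0, 0, -2], [-1, 0.002, -0.04, 0, 0, 0, -2], [-1, 0.0024, -0.04, 0, 0, 0, -1.2], [-1, 0, -0.0076, 0, 0, 0, 0], [-1, 0, 0, 0, 0, 0, 0], [-1, 0, 0, 0, 0, 0, 0]])

```text
time_s: 9.2
tcp_pos: [0.5094, -0.2366, 0.2427]
eef_rot: [-180.0, 0.0, 4.2]
contact_force: [0.0, 0.1, -2.3]
gripper_width: 0.0156
gripper_force: 40.0
```

```bash
python3 st.py; python3 - <<'E'
from plant import vision
import pickle; from h import *
c=vision.capture("wrist"); pickle.dump(c,open("w3.pkl","wb")); t=vision.capture("top"); pickle.dump(t,open("t3.pkl","wb"))
u,v=proj(t,[[.51,-.237,.15]])[0].astype(int)
b=cv2.resize(t["img"][v-40:v+40,u-40:u+40],(400,400),interpolation=2)
a=cv2.resize(c["img"][130:330,220:420],(400,400))
cv2.imwrite("pics/c3.png",np.hstack([a,b])[:,:,::-1])
E
```

```text
tcp_pos [ 0.50938449 -0.23660806  0.24272265]
eef_rot [-1.79979223e+02  2.29515431e-02  4.23173426e+00]
contact_force [ 0.01130151  0.1172599  -2.31730298]
moment [-0.05017797  0.08076666 -0.01312766]
gripper_width 0.015627303019909538
gripper_force 39.9996954202652
```

View pics/c3.png

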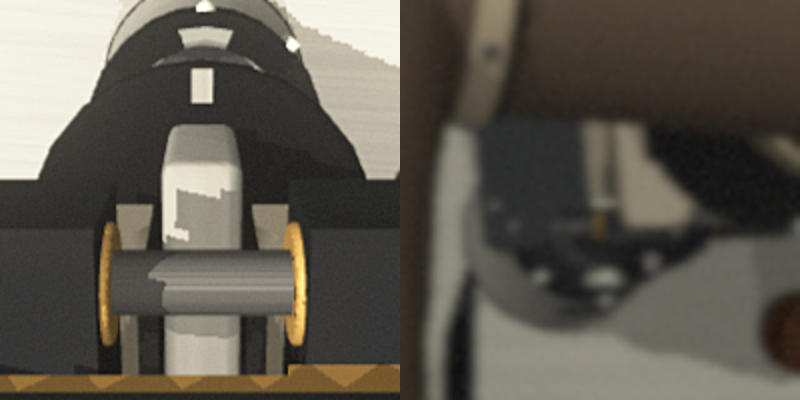

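The left crop shows the held lid's mark (202,85) in line with the grinder's notch (204,38) and its dot (205,6), so the lid is aligned. Lowering.

Emit:
move_arm(plan=[[-1, 0, -0.0005, -0.03, 0, 0, 0], [-1, 0, 0, -0.03, 0, 0, 0], [-1, 0, 0, -0.014, 0, 0, 0], [-1, 0, 0, 0, 0, 0, 0], [-1, 0, 0, -0.005, 0, 0, 0], [-1, 0, 0, -0.005, 0, 0, 0], [-1, 0, 0, -0.004, 0, 0, 0], [-1, 0, 0, -0.003, 0, 0, 0], [-1, 0, 0, 0, 0, 0, 0]])

```text
time_s: 10.42
tcp_pos: [0.5094, -0.2379, 0.1518]
eef_rot: [-180.0, 0.0, 4.2]
contact_force: [0.4, -0.2, -1.7]
gripper_width: 0.016
gripper_force: 40.0
```

```bash
python3 st.py
```

```text
tcp_pos [ 0.50937558 -0.23792172  0.15183382]
eef_rot [-1.79994418e+02  2.61799669e-02  4.19265162e+00]
contact_force [ 0.38160338 -0.1679165  -1.73894239]
moment [-0.07049228  0.08978595 -0.03124184]
gripper_width 0.01596693778106103
gripper_force 39.99966859817505
```

Emit:
move_arm(plan=[[-1, 0, 0.0005, -0.003, 0, 0, 0], [-1, 0, 0, -0.003, 0, 0, 0], [-1, 0, 0, -0.002, 0, 0, 0], [-1, 0, 0, -0.0015, 0, 0, 0], [-1, 0, 0, 0, 0, 0, 0]])

```text
time_s: 11.05
tcp_pos: [0.5096, -0.2374, 0.1425]
eef_rot: [180.0, -0.0, 4.2]
contact_force: [1.2, -0.1, -2.2]
gripper_width: 0.0157
gripper_force: 40.0
```

```bash
python3 st.py
```

```text
tcp_pos [ 0.50960419 -0.23740576  0.14247751]
eef_rot [ 1.79999817e+02 -4.24876318e-04  4.19600499e+00]
contact_force [ 1.21835294 -0.14677187 -2.21956895]
moment [-0.13482342 -0.02709752 -0.02789359]
gripper_width 0.01572797312624498
gripper_force 39.999496936798096
```

Emit:
move_arm(plan=[[-1, 0, 0, -0.0005, 0, 0, 0], [-1, 0, 0, -0.0005, 0, 0, 0], [-1, 0, 0, 0, 0, 0, 0]])

```text
time_s: 11.42
tcp_pos: [0.5096, -0.2374, 0.142]
eef_rot: [180.0, -0.0, 4.2]
contact_force: [-1.3, 1.8, 4.5]
gripper_width: 0.0158
gripper_force: 40.0
```

```bash
python3 st.py
```

```text
tcp_pos [ 0.50963434 -0.23743284  0.14202327]
eef_rot [ 1.79988554e+02 -2.21252659e-02  4.20482924e+00]
contact_force [-1.27664431  1.78402344  4.51447031]
moment [ 0.37152428  0.7296357  -0.01154524]
gripper_width 0.015825078466873463
gripper_force 40.00067889690399
```

Emit:
move_arm(plan=[[-1, 0, 0, 0, 0, 0, -4], [-1, 0, 0, 0, 0, 0, -4], [-1, 0, 0, 0, 0, 0, -4], [-1, 0, 0, 0, 0, 0, -4], [-1, 0, 0, 0, 0, 0, -4], [-1, 0, 0, 0, 0, 0, -4], [-1, 0, 0, 0, 0, 0, -4], [-1, 0, 0, 0, 0, 0, -4], [-1, 0, 0, 0, 0, 0, -4], [-1, 0, 0, 0, 0, 0, -4], [-1, 0, 0, 0, 0, 0, -3], [-1, 0, 0, 0, 0, 0, -2], [-1, 0, 0, 0, 0, 0, 0], [-1, 0, 0, 0, 0, 0, 0]])

```text
time_s: 13.18
tcp_pos: [0.5096, -0.2376, 0.142]
eef_rot: [180.0, -0.0, -40.8]
contact_force: [-1.7, -1.1, 5.4]
gripper_width: 0.0157
gripper_force: 40.0
```

```bash
python3 st.py; python3 - <<'E'
from plant import vision
import pickle; from h import *
c=vision.capture("wrist"); pickle.dump(c,open("w4.pkl","wb"))
cv2.imwrite("pics/c4.png",cv2.resize(c["img"][110:310,210:430],(770,700))[:600,:,::-1])
E
```

```text
tcp_pos [ 0.50962717 -0.23764536  0.14199456]
eef_rot [ 1.79995642e+02 -2.95037356e-02 -4.07590413e+01]
contact_force [-1.69398014 -1.07830785  5.42481241]
moment [-0.13968917  0.91027008 -0.03172083]
gripper_width 0.015732200357971786
gripper_force 40.0014853477478
```

View pics/c4.png

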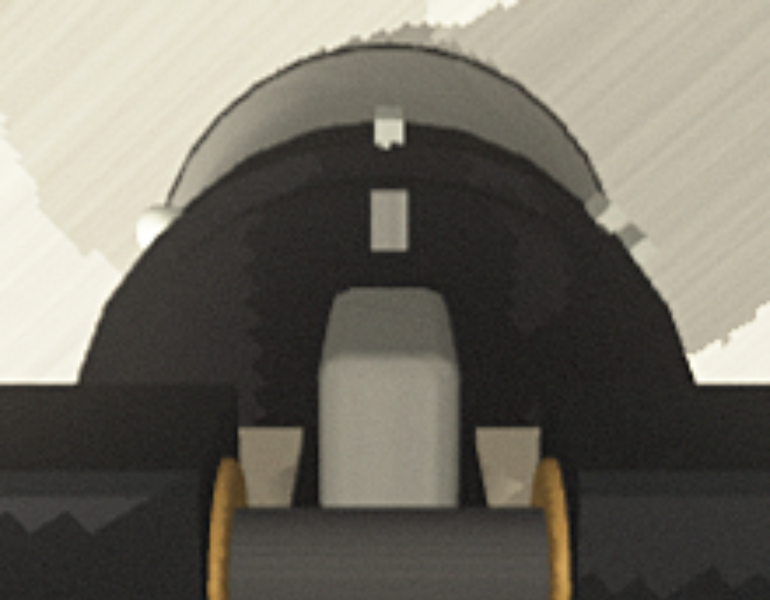

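The lid's mark (389,220) lines up with the grinder's long rib (389,128), and the disc sits on the rim (TCP at 142 mm, as predicted).

```bash
python3 -c "
from plant import workorder; print(workorder.close_job())"
```

```text
the job is handed in; nothing more can be done
None
```

The job is handed in: the lid sits fully down on the spice grinder, turned about 45° clockwise to the long rib, with the gripper still holding it at 40 N. It took about 13 s of the 48 s allowed.

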